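Find the nut that locks the empty spool on the bead-cord winder

ROBOT

A 7-joint arm with a two-finger parallel gripper is mounted at the origin on the work surface. World frame = base frame: x ahead of the robot, y to its left, z up, the work surface at z = 0. Lengths are in m, angles in rad, forces in N, time in s.
With the tool pointing down it reaches from about 0.4 to 0.925 m from the base axis. Payload 4.1 kg.
Tool frame: the origin (TCP) lies at the very end of the fingers, on their centre line; the grasp point (between the pads) lies 19 mm behind it; z points along the fingers, y is the line along which they close (so a half turn about z gives the same grasp; the last joint's range is limited). The gripper opens to 85 mm and grips with 20 to 120 N. Pads are 22 mm wide; open, the fingers measure 114 mm over their backs; the gripper's body (76 mm by 85 mm) begins 54 mm behind the grasp point. The pads swing forward as they close: fully open they stand 13 mm farther back than shut.
Start: joints at [-1.397, 0.398, 0.045, 1.537, -0.019, 1.207, -0.051], TCP at [0.175, 0.626, 0.231] pointing down, gripper open.
Joint ranges: [-2.82, 2.82], [-0.49, 2.23], [-1.37, 1.46], [0, 2.46], [-1.36, 4.5], [0.23, 2], [-2.94, 2.94]. Speed limits (rad/s): [2.57, 2.57, 3.14, 3.14, 3.14, 3.14, 3.14].

INTERFACE

Orientations are given as a rotation vector (axis times angle).
In Python, from bench import arm gives the robot as it stands.
- The arm moves only by the tool shift_gripper, called after "Call:" as name(argument=value, ...) on one line, values as JSON. Schema: {"type":"object","properties":{"motion":{"type":"array","items":{"type":"object","properties":{"ax":{"type":"number"},"ay":{"type":"number"},"az":{"type":"number"},"sx":{"type":"number"},"sy":{"type":"number"},"sz":{"type":"number"},"finger_gap":{"type":"number"}},"additionalProperties":false,"required":["finger_gap"]},"minItems":1,"maxItems":20},"squeeze":{"type":"number"},"only":{"type":"string"},"quiet":{"type":"boolean"},"lines":{"type":"string"}},"required":["motion"],"additionalProperties":false}. motion is a list of rows, 1 to 20 of them, each an object with the fields ax, ay, az (a rotation vector in parts of the range, where 1.0 means 2 pi rad), sx, sy, sz (the shift in shares of the most that a row can go, 1 being 62.5 mm), finger_gap (the finger opening in m); a field left out counts as zero (the opening has to be given); each row shifts and turns the commanded pose from where the row before left it, along the tool's axes as they then stand; what a row does not reach is not made up. A row lasts 1/8 s, in which the tool goes at most 0.0625 m and 0.188 rad, less where a joint would pass 70% of its speed; a pose out of reach is approached as far as the arm can. The fingers move at their own pace and stop on an object; squeeze is the grip in N (left out, the last holds). Time passes only in rows, so rows that do not move let the fingers close. The tool returns the time, the measured TCP pose, the force, the opening and the grip force at its end. only (a regular expression) keeps the lines of the reply that match it, lines (a string "A,B") keeps lines A to B, and quiet returns only ok. No shift or turn number may pass 1 either way. Input that does not fit is refused with a message, and nothing moves.
- arm.read_state(): the state, without advancing time (a new reading comes with each control period).
- arm.get_image(name): name is "scene" or "top" or "wrist"; returns a dict with "pixels" (384x512x3 uint8, red, green, blue), "fx", "fy", "cx", "cy" (pixels), "extrinsics" (4x4, takes a point from camera to world coordinates); the wrist camera has in their place "mount" (4x4, takes a point from camera to tool coordinates, whose origin is the TCP and whose axes are the flange's). Camera axes: x right, y up, looking along -z (the intrinsics and any distortion apply to the point x, -y, -z); pixel columns grow to the right and rows downward; lengths in m; the calibration is good to about 2 mm. A picture is of the moment at which its call begins: read the wrist's pose just before it. There is no depth.
- arm.close_job(): hands the job in; it is judged then, once.
The state is a dict: "t": time; "q": joint angles; "joint_velocities": joint speeds; "joint_torque": joint torques, N m; "tool_pos": TCP position; "tcp_rot": TCP orientation; "contact_force": force on the tool from outside, world axes, zero at the start; "ft_torque": the same for the moment, N m; "grip_width": finger opening in m; "grasp_force": force on a finger pad.
Only numpy, scipy, OpenCV 4.12 (cv2) and the standard library are available. Lean on these libraries where they do the work, as an engineer would, in place of code of your own. Each camera call takes 0.05 s, during which the arm holds its last target. There are 200 camera calls.

TASK

Two spool nuts, one cream and one grey, stand on the red bead table, but only one of them fits the brass stud of the winder; find out which by trying them on the stud. Set the fitting nut on with its grip bar along the stud's cross-pin so that it drops fully down onto the spool, and screw it a quarter turn clockwise (seen from above) so that it is locked under the pin. The other nut must end standing upright on the table.

Things in the scene. Friction and masses are not known exactly. Their poses are not given: they have to be found in the camera images.
- winder: Fixed winder: grey base 120 mm across, 14 high; on it an empty black spool 80 mm across, top at 70. From the spool's top rises a brass stud 28 mm high: 14 mm thick, its upper 11 mm a cone to a 4 mm tip. A cross-pin 6 mm thick, 34 long, goes through the stud along the winder's x axis, 13 mm above the spool's top. Origin: centre of the base's underside, on the table.
- stud_foot (a point): Stud axis at the spool's top (70 mm high), where the seated nut's underside belongs; x along the pin, z up. With its bar within 25 deg of the pin (either way round) the fitting nut drops over the pin onto the spool, then turns clockwise to a stop near 100 deg, locked from about 50. Across the pin it stays 16 mm too high; the wrong nut stays about 23 mm too high.
- nut_cream: Cream nut: round cap 50 mm across, 35 mm high, grip bar on top along its x axis, 46 long, 12 thick, bar top 59 mm above the underside; 50-95 g. Origin: centre of the underside. Hollow; steel lips under it leave a slot along the bar, 22 mm wide in the nut that fits, 8 mm in the other. Unmarked: hidden from above, colour tells nothing, so try it.
- nut_grey: Grey nut: round cap 50 mm across, 35 mm high, grip bar on top along its x axis, 46 long, 12 thick, bar top 59 mm above the underside; 50-95 g. Origin: centre of the underside. Outside just like the cream one: fits or not as its slot is 22 or 8 mm wide.

How it is judged:
By the outcome, as a careful person would: the job done as asked, in the order asked, and still so for the second after the job is handed in, with the robot touching nothing.
It also fails if it takes over 58 s, if anything falls off the work surface, if the arm or the gripper's body presses on something with over 40 N, if the wrist force passes 120 N, or if a joint passes its speed limit or range.

## Working session

There is one attempt and no reset: what is moved stays moved. The work goes in short steps, Python scripts to look and compute and a tool call to move; the robot and the scene stay as the last step left them, time stands still between calls to the robot, and variables do not carry over. Pictures are saved under pics/ and viewed, at most 10 in all, crops included, and the job is handed in when it is done.

```bash
ls; mkdir -p pics
```

Run:
```python
from bench import arm
import cv2,numpy as np,json
s=arm.read_state(); print(s['t'],s['tool_pos'],s['tcp_rot'],s['grip_width'])
a=[]
for n in('scene','top'):
    im=arm.get_image(n); np.savez(f'pics/{n}0.npz',**im)
    print(n,im['fx'],im['cx'],im['cy'],np.round(im['extrinsics'],3).tolist(),[k for k in im])
    a.append(im['pixels'])
cv2.imwrite('pics/s0.png',a[0][:,:,::-1]);cv2.imwrite('pics/t0.png',a[1][:,:,::-1])
```

```text
bench.py
pics
0.0 [0.17494345 0.62535762 0.23024063] [-4.27024174e-01 -3.11228749e+00  3.07470611e-03] 0.08519806961932881
scene 404.48965002684315 258.38747807841384 188.98257491105693 [[0.851, -0.415, 0.322, 0.818], [0.525, 0.679, -0.514, -0.464], [-0.005, 0.606, 0.795, 0.801], [0.0, 0.0, 0.0, 1.0]] ['pixels', 'fx', 'fy', 'cx', 'cy', 'extrinsics']
top 408.92887494178945 260.6820878384351 194.26115870408256 [[0.017, 0.992, -0.129, 0.396], [-1.0, 0.016, -0.002, 0.003], [0.001, 0.129, 0.992, 1.069], [0.0, 0.0, 0.0, 1.0]] ['pixels', 'fx', 'fy', 'cx', 'cy', 'extrinsics']
```

View pics/s0.png

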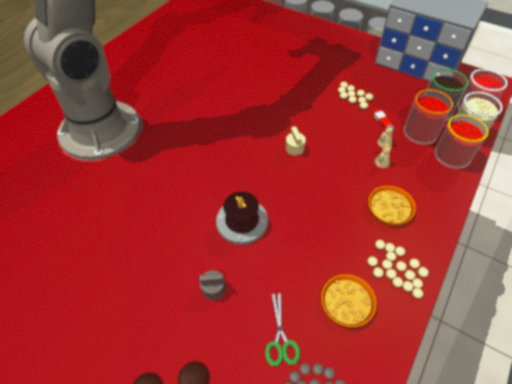

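View pics/t0.png

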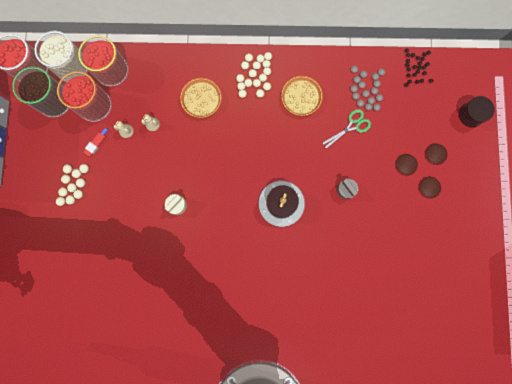

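Scene view: cream nut at (295,142), winder (241,215), grey nut (212,284). Top view: cream nut (175,204), winder (283,203), grey nut (347,188). Next I'll enlarge these.

Run:
```python
import cv2,numpy as np
R=[]
for n,c in(('scene',[(295,142),(241,215),(212,284)]),('top',[(175,204),(283,203),(347,188)])):
    im=np.load(f'pics/{n}0.npz')['pixels'][:,:,::-1]
    row=[]
    for u,v in c:
        k=cv2.resize(im[v-24:v+25,u-24:u+25],(264,264),interpolation=cv2.INTER_CUBIC) if (u!=241 and u!=283) else cv2.resize(im[v-33:v+33,u-33:u+33],(264,264),interpolation=cv2.INTER_CUBIC)
        row.append(k)
    R.append(np.hstack(row))
cv2.imwrite('pics/z0.png',np.vstack(R))
```

```text
(no output)
```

View pics/z0.png

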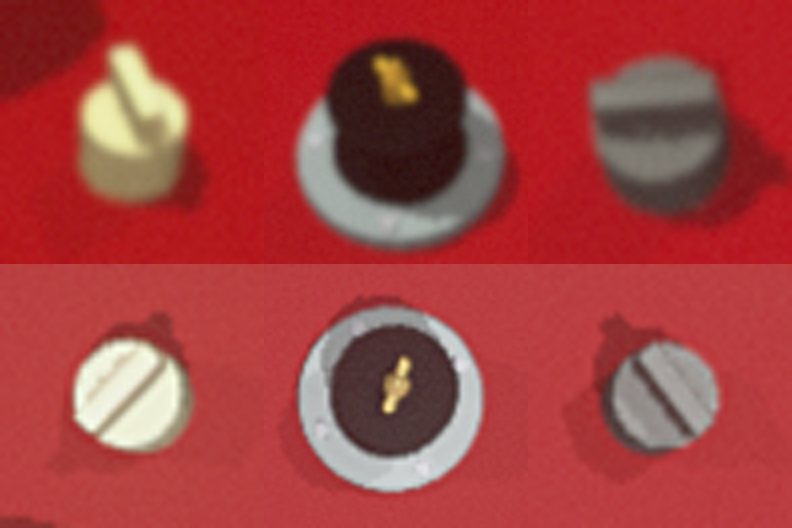

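The crops show the brass pin and stud on the spool, and the bars on both nuts. In the top view the cream bar runs up-right, the grey bar down-right and the pin steeply up-right. Next: rough triangulation.

Create h.py:
```python
import cv2,numpy as np
from scipy.spatial.transform import Rotation as Ro
def ray(im,E,u,v):
    d=np.array([(u-im['cx'])/im['fx'],-(v-im['cy'])/im['fy'],-1.]); return E[:3,3],E[:3,:3]@d
def plane(im,E,u,v,z):
    o,d=ray(im,E,u,v); return o+d*(z-o[2])/d[2]
def tri(rays):
    A=np.zeros((3,3));b=np.zeros(3)
    for o,d in rays:
        d=d/np.linalg.norm(d);P=np.eye(3)-np.outer(d,d);A+=P;b+=P@o
    x=np.linalg.solve(A,b); return x,[np.linalg.norm(np.cross(x-o,d/np.linalg.norm(d))) for o,d in rays]
def proj(im,E,p):
    c=E[:3,:3].T@(np.asarray(p)-E[:3,3]); return im['cx']+im['fx']*c[0]/-c[2], im['cy']+im['fy']*-c[1]/-c[2]
def toolE(im,s):
    T=np.eye(4);T[:3,:3]=Ro.from_rotvec(s['tcp_rot']).as_matrix();T[:3,3]=s['tool_pos']; return T@im['mount']
```

Run:
```python
from h import *
S=np.load('pics/scene0.npz');T=np.load('pics/top0.npz')
def brass(im,c):
    h=cv2.cvtColor(im['pixels'],cv2.COLOR_RGB2HSV);m=cv2.inRange(h,(15,110,110),(32,255,255));k=np.zeros_like(m);u,v=c;k[v-20:v+21,u-20:u+21]=255
    p=np.argwhere(m&k)[:,::-1].astype(float); c=p.mean(0);w,V=np.linalg.eigh(np.cov((p-c).T));return len(p),c,V[:,1]
bs=brass(S,(241,205));bt=brass(T,(283,203));print(bs,bt)
ES,ET=S['extrinsics'],T['extrinsics']
print('brass',tri([ray(S,ES,*bs[1]),ray(T,ET,*bt[1])]))
a,b=[plane(T,ET,*(bt[1]+k*bt[2]),.085) for k in(-5,5)];print('pin yaw',np.degrees(np.arctan2(*(b-a)[1::-1])),(a+b)/2)
# bar mid-top pixels from crops: scale 264/49
f=49/264
for n,s,t,e in(('cream',(271+f*137,118+f*88),(151+f*124,180+f*(392-264)),((95,430),(160,360))),('grey',(188+f*(655-528),260+f*92),(323+f*(664-528),164+f*(397-264)),((632,362),(690,430)))):
    print(n,tri([ray(S,ES,*s),ray(T,ET,*t)]))
    q=[plane(T,ET,x*f,y*f,.05) for x,y in e];d=q[1]-q[0];print('yaw',np.degrees(np.arctan2(d[1],d[0])))
```

```text
(81, array([240.19753086, 201.60493827]), array([0.55643053, 0.83089413])) (49, array([282.7755102 , 199.73469388]), array([-0.33958943,  0.94057377]))
brass (array([ 0.51153779, -0.05002373,  0.08237795]), [np.float64(0.00045753136810033646), np.float64(0.0004575313681001653)])
pin yaw 160.86388237953207 [ 0.51159675 -0.04959339  0.085     ]
cream (array([0.5028828 , 0.22236967, 0.05032687]), [np.float64(0.0023644388770324132), np.float64(0.0023644388770323868)])
yaw -38.07843645521786
grey (array([ 0.54786351, -0.21627206,  0.04545521]), [np.float64(0.0010615712813746663), np.float64(0.0010615712813745856)])
yaw -138.46029505979112
```

The rows are not in the units I measure in: shifts go in shares of 62.5 mm and turns go in shares of 2 pi rad. I convert before sending: -0.047 m is -0.752, -0.033 m is -0.528.

Call:
shift_gripper(motion=[{"sx": -0.752,"sy": -0.528,"finger_gap": 0.085},{"sx": -0.752,"sy": -0.528,"finger_gap": 0.085},{"sx": -0.752,"sy": -0.528,"finger_gap": 0.085},{"sx": -0.752,"sy": -0.528,"finger_gap": 0.085},{"sx": -0.752,"sy": -0.528,"finger_gap": 0.085},{"sx": -0.752,"sy": -0.528,"finger_gap": 0.085},{"sx": -0.752,"sy": -0.528,"finger_gap": 0.085},{"sx": -0.752,"sy": -0.528,"finger_gap": 0.085},{"sx": -0.752,"sy": -0.528,"finger_gap": 0.085},{"finger_gap": 0.085}])

```text
t: 1.35
tool_pos: [0.5053, 0.2201, 0.2312]
tcp_rot: [0.443, 3.109, -0.004]
contact_force: [-0.2, 0.2, -0.7]
grip_width: 0.085
grasp_force: 0.0
```

Run:
```python
from h import *
from bench import arm
s=arm.read_state();w=arm.get_image('wrist');print(w['mount'].round(3).tolist(),w['fx'],s['t'])
E=toolE(w,s);np.savez('pics/w1.npz',E=E,**w);print(E.round(3).tolist(),proj(w,E,[.503,.222,.05]),proj(w,E,[.511,-.05,.083]))
cv2.imwrite('pics/w1.png',w['pixels'][:,:,::-1])
```

```text
[[-0.0, 0.951, 0.308, 0.078], [1.0, -0.0, 0.001, -0.001], [0.001, 0.308, -0.951, -0.142], [0.0, 0.0, 0.0, 1.0]] 301.99777426284777 1.35
[[0.279, -0.913, -0.296, 0.43], [0.96, 0.265, 0.09, 0.241], [-0.003, -0.31, 0.951, 0.373], [0.0, 0.0, 0.0, 1.0]] (np.float64(259.87501273511054), np.float64(163.81321623660534)) (np.float64(20.040844649116394), np.float64(246.31219205431955))
```

View pics/w1.png

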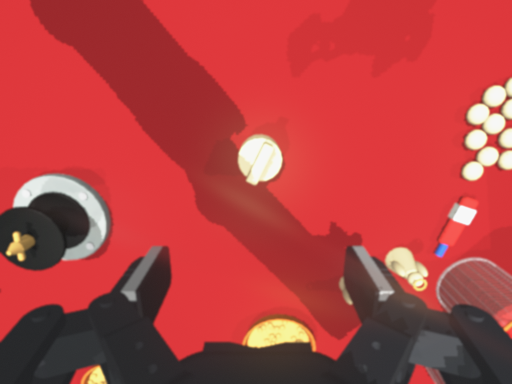

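Wrist view: cream nut centred near (260,160) with its bar from (252,181) to (267,146). The stud and pin are near (20,245). I'll align with the bar and look again from lower down.

In the tool's units: 0.03 m is 0.48, 0.02 m is 0.32, 0.188 rad / 6.2832 = 0.0299.

Call:
shift_gripper(motion=[{"az": 0.0299,"sz": 0.48,"finger_gap": 0.06},{"az": 0.0299,"sz": 0.48,"finger_gap": 0.06},{"sz": 0.32,"finger_gap": 0.06},{"finger_gap": 0.06}])

```text
t: 1.9
tool_pos: [0.5001, 0.2272, 0.1495]
tcp_rot: [-0.994, -2.976, 0.004]
contact_force: [-0.7, -0.5, 0.3]
grip_width: 0.0599
grasp_force: 0.0
```

Run:
```python
from h import *
from bench import arm
s=arm.read_state();w=arm.get_image('wrist')
E=toolE(w,s);np.savez('pics/w2.npz',E=E,**w);print(proj(w,E,[.503,.222,.05]))
w1=np.load('pics/w1.npz')
a=cv2.resize(w1['pixels'][110:210,210:310],(400,400),interpolation=cv2.INTER_CUBIC)
u,v=map(int,proj(w,E,[.503,.222,.05]));print(u-50,v-50)
b=cv2.resize(w['pixels'][v-50:v+50,u-50:u+50],(400,400),interpolation=cv2.INTER_CUBIC)
cv2.imwrite('pics/z2.png',np.hstack([a,b])[:,:,::-1])
```

```text
(np.float64(255.86682803459664), np.float64(195.23323357759386))
205 145
```

View pics/z2.png

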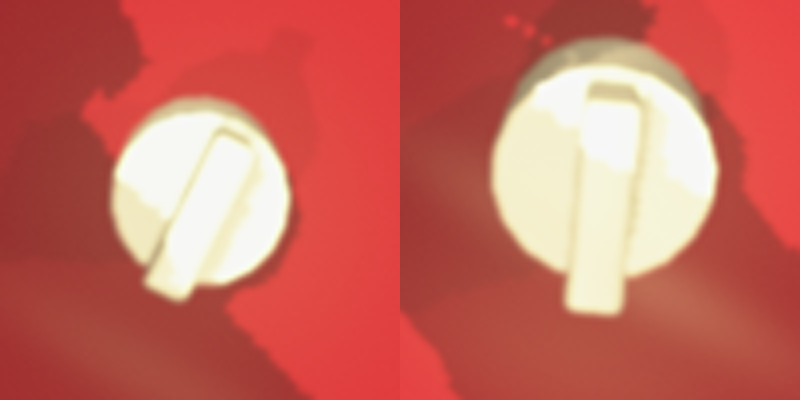

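The bar's top face stands out clearly in both crops, with corners around (222,132)–(184,300) on the left and (588,98)–(620,314) on the right. Now I'll triangulate it.

Run:
```python
from h import *
a=np.load('pics/w1.npz');b=np.load('pics/w2.npz')
A=np.array([(222,132),(252,148),(146,284),(184,300)])/4+[210,110]-.4
B=np.array([(188,98),(242,98),(166,308),(220,314)])/4+[205,145]-.4
for n,x,y in(('mid',A.mean(0),B.mean(0)),('far',A[:2].mean(0),B[:2].mean(0)),('near',A[2:].mean(0),B[2:].mean(0))):
    print(n,tri([ray(a,a['E'],*x),ray(b,b['E'],*y)]))
for im,P in((a,A),(b,B)):
    q=[plane(im,im['E'],*p,.059)for p in P];d=(q[0]+q[1]-q[2]-q[3])/2
    print(np.mean(q,0).round(4),np.linalg.norm(d).round(4),np.degrees(np.arctan2(d[1],d[0])))
R=Ro.from_rotvec([-0.994,-2.976,.004]).as_matrix();print(R.round(3))
print('tool yaw',np.degrees(np.arctan2(R[1,0],R[0,0])))
# stud from w1 + top/scene
S=np.load('pics/scene0.npz');T=np.load('pics/top0.npz')
from numpy import array
h=cv2.cvtColor(a['pixels'],cv2.COLOR_RGB2HSV);m=cv2.inRange(h,(15,110,110),(32,255,255));m[:, 60:]=0;m[:200]=0;m[290:]=0
p=np.argwhere(m)[:,::-1].astype(float);print(len(p),p.mean(0))
print(tri([ray(a,a['E'],*p.mean(0)),ray(S,S['extrinsics'],240.2,201.6),ray(T,T['extrinsics'],282.8,199.7)]))
```

```text
mid (array([0.50210554, 0.22228922, 0.05358098]), [np.float64(0.00015008279615183657), np.float64(0.00015008279615194174)])
far (array([0.48590089, 0.23714245, 0.04911017]), [np.float64(0.00034619383186738353), np.float64(0.000346193831867401)])
near (array([0.51839875, 0.20730458, 0.05865538]), [np.float64(2.0914003348345034e-06), np.float64(2.0914003346673008e-06)])
[0.5011 0.2223 0.059 ] 0.0456 139.0784164252854
[0.5013 0.223  0.059 ] 0.0462 137.38364285114682
[[-0.799  0.601 -0.005]
 [ 0.601  0.799 -0.001]
 [ 0.003 -0.004 -1.   ]]
tool yaw 143.0604944662691
462 [ 19.18831169 245.24891775]
(array([ 0.51095163, -0.05024577,  0.08252664]), [np.float64(0.0013037077536325792), np.float64(0.00029942116971214345), np.float64(0.0011034313347881976)])
```

Cream bar centre is (0.5015, 0.2226), yaw 138°, length 46 mm, which matches. Grasping it.

In the tool's units: 0.05 m is 0.8, -0.004 m is -0.064, 0.085 rad / 6.2832 = 0.0135.

Call:
shift_gripper(motion=[{"az": 0.0135,"sx": -0.064,"sy": -0.048,"sz": 0.48,"finger_gap": 0.05},{"sz": 0.8,"finger_gap": 0.05},{"sz": 0.496,"finger_gap": 0.05},{"finger_gap": 0.05},{"finger_gap": 0.05}], squeeze=50)

```text
t: 2.58
tool_pos: [0.5053, 0.2223, 0.0422]
tcp_rot: [1.124, 2.931, 0.004]
contact_force: [0.7, -0.1, 0.8]
grip_width: 0.0498
grasp_force: 0.0
```

Call:
shift_gripper(motion=[{"finger_gap": 0.005},{"finger_gap": 0.005},{"finger_gap": 0.005},{"finger_gap": 0.005}], squeeze=50)

```text
t: 3.08
tool_pos: [0.5048, 0.2217, 0.0415]
tcp_rot: [1.125, 2.932, 0.003]
contact_force: [-0.1, -0.1, 7.6]
grip_width: 0.0107
grasp_force: 49.6
```

In the tool's units: -0.05 m is -0.8, -0.0455 m is -0.728, -0.188 rad / 6.2832 = -0.0299.

Call:
shift_gripper(motion=[{"sz": -0.48,"finger_gap": 0.005},{"sz": -0.8,"finger_gap": 0.005},{"sz": -0.8,"finger_gap": 0.005},{"sx": -0.728,"sy": -0.544,"finger_gap": 0.005},{"sx": -0.728,"sy": -0.544,"finger_gap": 0.005},{"sx": -0.728,"sy": -0.544,"finger_gap": 0.005},{"sx": -0.728,"sy": -0.544,"finger_gap": 0.005},{"az": -0.0299,"finger_gap": 0.005},{"az": -0.0299,"finger_gap": 0.005},{"az": -0.0038,"finger_gap": 0.005},{"finger_gap": 0.005}])

```text
t: 4.45
tool_pos: [0.548, -0.0015, 0.1702]
tcp_rot: [-0.525, -3.097, -0.0]
contact_force: [0.0, -0.9, -1.4]
grip_width: 0.0109
grasp_force: 49.0
```

Run:
```python
from h import *
from bench import arm
s=arm.read_state();w=arm.get_image('wrist')
E=toolE(w,s);np.savez('pics/w3.npz',E=E,**w);print(proj(w,E,[.511,-.05,.083]),proj(w,E,s['tool_pos']))
R=Ro.from_rotvec(s['tcp_rot']).as_matrix();print('tool yaw',np.degrees(np.arctan2(R[1,0],R[0,0])),R[:,2])
cv2.imwrite('pics/w3.png',cv2.resize(w['pixels'],(800,600),interpolation=cv2.INTER_CUBIC)[:,:,::-1])
```

```text
(np.float64(184.73175803106437), np.float64(171.10479064275566)) (np.float64(259.4421724841503), np.float64(247.02848146625433))
tool yaw 160.76007382663545 [-2.70967218e-04  1.61466574e-04 -9.99999950e-01]
```

View pics/w3.png

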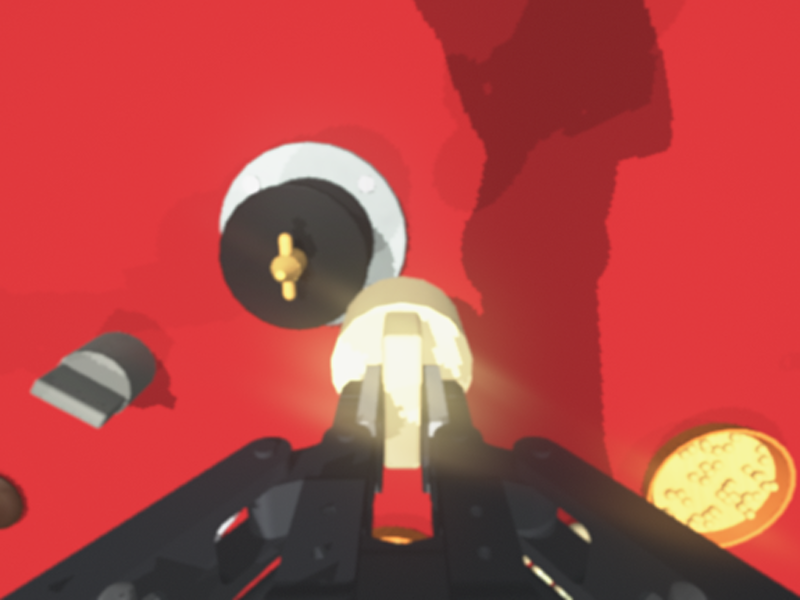

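The wrist view (800 px wide) shows the pin from (284,236) to (290,298), with the spool top ellipse centred near (296,253). The held nut's bar top runs from (402,335) to (403,467). The grey nut is near (100,380).

Run:
```python
from h import *
w=np.load('pics/w3.npz');E=w['E'];k=.64
P=lambda u,v,z:plane(w,E,u*k-.2,v*k-.2,z)
a=P(284,236,.0845);b=P(290,298,.0845);d=a-b
print('pin',(a+b)/2,np.linalg.norm(d),np.degrees(np.arctan2(d[1],d[0])))
m=cv2.inRange(cv2.cvtColor(w['pixels'],cv2.COLOR_RGB2GRAY),0,75);m[:112]=0;m[212:]=0;m[:,:138]=0;m[:,240:]=0
m=cv2.morphologyEx(m,cv2.MORPH_CLOSE,np.ones((9,9)))
c=max(cv2.findContours(m,0,1)[0],key=cv2.contourArea);e=cv2.minEnclosingCircle(c);print(e,cv2.fitEllipse(c))
print('spool hand',P(296.5,253.5,.07),'sizes',np.linalg.norm(P(220,253,.07)-P(373,253,.07)),np.linalg.norm(P(296,178,.07)-P(296,329,.07)))
h=cv2.cvtColor(w['pixels'],cv2.COLOR_RGB2HSV);mm=cv2.inRange(h,(15,110,110),(32,255,255));mm[:,:160]=0;mm[:,210:]=0;mm[:140]=0;mm[200:]=0
p=np.argwhere(mm)[:,::-1].mean(0);a1=np.load('pics/w1.npz');S=np.load('pics/scene0.npz');T=np.load('pics/top0.npz')
print('brass',p,tri([ray(w,E,*p),ray(a1,a1['E'],19.2,245.2)]),tri([ray(w,E,*p),ray(a1,a1['E'],19.2,245.2),ray(S,S['extrinsics'],240.2,201.6),ray(T,T['extrinsics'],282.8,199.7)]))
t=np.array([.548,-.0015,.1702]);f=P(402,335,.1877);n=P(403,467,.1877)
x=np.array([-.944,.3297,0]);y=np.array([.3297,.944,0])
print('nut rel tool x,y',[( (q-t)@x,(q-t)@y) for q in(f,n)],np.linalg.norm(f-n))
```

```text
pin [ 0.51043984 -0.05040874  0.0845    ] 0.03180776112220645 161.83677250261937
((189.562255859375, 159.88131713867188), 49.41105651855469) ((187.3846435546875, 157.48919677734375), (78.61663055419922, 102.3241195678711), 62.61259078979492)
spool hand [ 0.50734586 -0.04734649  0.07      ] sizes 0.08027281962000578 0.08126850162470776
brass [184.10056926 170.27893738] (array([ 0.50991475, -0.0502844 ,  0.08287787]), [np.float64(0.0003302235127582833), np.float64(0.00033022351275840164)]) (array([ 0.51077644, -0.05027245,  0.0824445 ]), [np.float64(0.0004750276753971483), np.float64(0.0011673222289921362), np.float64(0.00041565254592687095), np.float64(0.0012805387956993624)])
nut rel tool x,y [(np.float64(0.02599117410237026), np.float64(-0.0012062344550153876)), (np.float64(-0.018831662787926872), np.float64(-0.0008920346460498314))] 0.044827567280702064
```

In the tool's units: -0.029 m is -0.464, 0.004 m is 0.064.

Call:
shift_gripper(motion=[{"sx": 0.128,"sy": -0.464,"finger_gap": 0.005},{"sx": 0.128,"sy": -0.464,"finger_gap": 0.005},{"sz": 0.416,"finger_gap": 0.005},{"sz": 0.064,"finger_gap": 0.005},{"sz": 0.064,"finger_gap": 0.005},{"sz": 0.064,"finger_gap": 0.005},{"finger_gap": 0.005}])

```text
t: 5.38
tool_pos: [0.515, -0.0507, 0.133]
tcp_rot: [0.521, 3.096, 0.001]
contact_force: [-0.0, 0.3, 2.1]
grip_width: 0.0108
grasp_force: 49.4
```

In the tool's units: 0.003 m is 0.048.

Call:
shift_gripper(motion=[{"sz": 0.048,"finger_gap": 0.005},{"sz": 0.048,"finger_gap": 0.005},{"finger_gap": 0.005}])

```text
t: 5.75
tool_pos: [0.5175, -0.0517, 0.1309]
tcp_rot: [0.521, 3.091, 0.003]
contact_force: [-3.6, 0.3, 23.9]
grip_width: 0.0108
grasp_force: 53.1
```

Contact came at an underside height of about 92 mm, which points to the narrow slot. I'll probe sideways once to rule out misalignment.

In the tool's units: -0.008 m is -0.128, 0.004 m is 0.064.

Call:
shift_gripper(motion=[{"sx": 0.032,"sy": 0.048,"sz": -0.128,"finger_gap": 0.005},{"finger_gap": 0.005},{"sz": 0.048,"finger_gap": 0.005},{"sz": 0.064,"finger_gap": 0.005},{"finger_gap": 0.005}])

```text
t: 6.38
tool_pos: [0.5149, -0.0497, 0.1306]
tcp_rot: [0.523, 3.094, -0.001]
contact_force: [-5.4, -4.0, 25.2]
grip_width: 0.0109
grasp_force: 53.9
```

Call:
shift_gripper(motion=[{"sy": -0.096,"sz": -0.128,"finger_gap": 0.005},{"finger_gap": 0.005},{"sz": 0.064,"finger_gap": 0.005},{"sz": 0.064,"finger_gap": 0.005},{"finger_gap": 0.005}])

```text
t: 7.0
tool_pos: [0.5142, -0.0512, 0.1305]
tcp_rot: [0.519, 3.094, 0.007]
contact_force: [-1.2, 4.9, 23.0]
grip_width: 0.0111
grasp_force: 53.7
```

Both presses stop at the same height and re-centre sideways, so the cream nut has the narrow slot and doesn't fit. I'll set it down on clear table near (0.58, 0.14).

Call:
shift_gripper(motion=[{"sy": 0.048,"sz": -0.32,"finger_gap": 0.005},{"sz": -0.56,"finger_gap": 0.005},{"sy": 0.8,"finger_gap": 0.005},{"sy": 0.8,"finger_gap": 0.005},{"sy": 0.8,"finger_gap": 0.005},{"sy": 0.8,"finger_gap": 0.005},{"sz": 0.8,"finger_gap": 0.005},{"sz": 0.8,"finger_gap": 0.005},{"sz": 0.48,"finger_gap": 0.005},{"finger_gap": 0.005},{"finger_gap": 0.005}])

```text
t: 8.38
tool_pos: [0.5782, 0.1383, 0.0528]
tcp_rot: [0.522, 3.097, -0.0]
contact_force: [-0.2, -0.0, -1.9]
grip_width: 0.0113
grasp_force: 50.3
```

In the tool's units: 0.005 m is 0.08, 0.004 m is 0.064.

Call:
shift_gripper(motion=[{"sz": 0.08,"finger_gap": 0.005},{"sz": 0.064,"finger_gap": 0.005},{"sz": 0.048,"finger_gap": 0.005},{"finger_gap": 0.005}])

```text
t: 8.88
tool_pos: [0.578, 0.1386, 0.0416]
tcp_rot: [0.522, 3.098, 0.001]
contact_force: [-2.6, -0.7, 7.1]
grip_width: 0.011
grasp_force: 51.3
```

In the tool's units: -0.06 m is -0.96, -0.0493 m is -0.7888.

Call:
shift_gripper(motion=[{"finger_gap": 0.05},{"finger_gap": 0.05},{"finger_gap": 0.05},{"sz": -0.32,"finger_gap": 0.05},{"sz": -0.96,"finger_gap": 0.05},{"sz": -0.96,"finger_gap": 0.05},{"sx": -0.2,"sy": -0.7888,"sz": -0.32,"finger_gap": 0.05},{"sx": -0.2,"sy": -0.7888,"finger_gap": 0.05},{"sx": -0.2,"sy": -0.7888,"finger_gap": 0.05},{"sx": -0.2,"sy": -0.7888,"finger_gap": 0.05},{"sx": -0.2,"sy": -0.7888,"finger_gap": 0.05},{"sx": -0.2,"sy": -0.7888,"finger_gap": 0.05},{"sx": -0.2,"sy": -0.7888,"finger_gap": 0.05},{"finger_gap": 0.05}])

```text
t: 10.62
tool_pos: [0.5453, -0.2223, 0.2005]
tcp_rot: [0.536, 3.095, -0.005]
contact_force: [-0.9, 0.3, 0.1]
grip_width: 0.0499
grasp_force: 0.0
```

Run:
```python
from h import *
from bench import arm
s=arm.read_state();w=arm.get_image('wrist');E=toolE(w,s);np.savez('pics/w4.npz',E=E,**w);print(proj(w,E,[.548,-.216,.05]),proj(w,E,[.578,.1386,.05]))
```

```text
(np.float64(265.7367996316692), np.float64(173.93736458455314)) (np.float64(647.04790479047), np.float64(77.05167222237317))
```

Call:
shift_gripper(motion=[{"az": 0.0299,"finger_gap": 0.05},{"az": 0.0299,"finger_gap": 0.05},{"az": 0.0299,"finger_gap": 0.05},{"az": 0.0299,"finger_gap": 0.05},{"az": 0.0299,"finger_gap": 0.05},{"az": 0.0299,"finger_gap": 0.05},{"az": 0.0299,"finger_gap": 0.05},{"az": 0.0299,"sz": 0.24,"finger_gap": 0.05},{"az": 0.0299,"sz": 0.24,"finger_gap": 0.05},{"az": 0.0299,"sz": 0.24,"finger_gap": 0.05},{"az": 0.0299,"sz": 0.24,"finger_gap": 0.05},{"finger_gap": 0.05}])

```text
t: 12.18
tool_pos: [0.547, -0.2139, 0.1387]
tcp_rot: [-2.921, -1.15, 0.004]
contact_force: [-0.2, 0.3, 0.9]
grip_width: 0.0498
grasp_force: 0.0
```

Run:
```python
from h import *
from bench import arm
s=arm.read_state();w=arm.get_image('wrist');E=toolE(w,s);np.savez('pics/w5.npz',E=E,**w)
t=arm.get_image('top');np.savez('pics/t5.npz',**t)
R=Ro.from_rotvec(s['tcp_rot']).as_matrix();print('yaw',np.degrees(np.arctan2(R[1,0],R[0,0])),s['q'])
L=[]
for f in('w4','w5'):
    i=np.load(f'pics/{f}.npz');u,v=map(int,proj(i,i['E'],[.548,-.216,.05]));print(f,u-50,v-50)
    L.append(cv2.resize(i['pixels'][v-50:v+50,u-50:u+50],(400,400),interpolation=cv2.INTER_CUBIC))
u,v=map(int,proj(t,t['extrinsics'],[.578,.1386,.05]));k=cv2.resize(t['pixels'][v-50:v+50,u-50:u+50],(200,200))
cv2.imwrite('pics/z5.png',np.vstack([np.hstack(L),np.hstack([k,np.zeros((200,600,3),np.uint8)])])[:,:,::-1])
```

```text
yaw 42.971260960571534 [-0.3721302   0.54083163  0.91739596  1.80625476 -0.49187116  1.0453965
 -0.08705083]
w4 215 123
w5 208 144
```

View pics/z5.png

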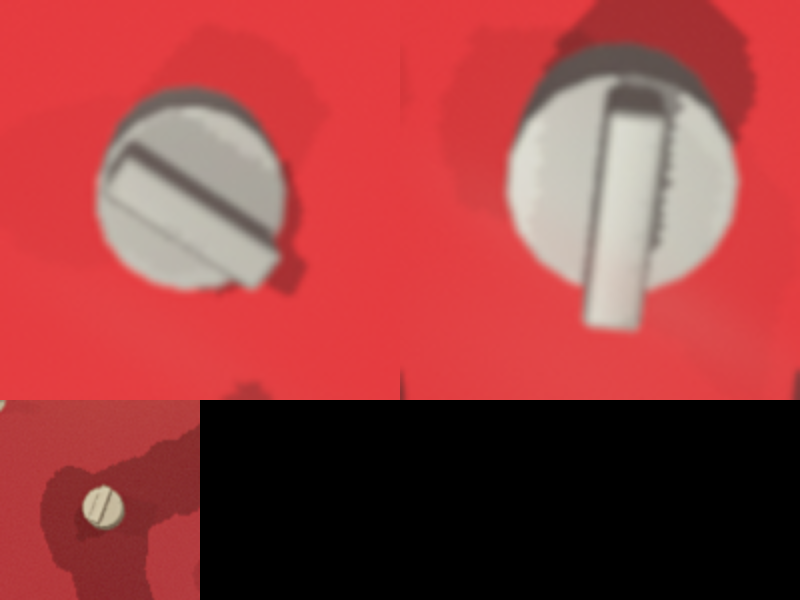

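The cream nut stands upright on the table (bottom-left inset). Grey bar-top corners: left crop (130,157), (106,190), (280,258), (256,290); right crop (612,112), (664,114), (584,322), (638,330).

Run:
```python
from h import *
a=np.load('pics/w4.npz');b=np.load('pics/w5.npz')
A=np.array([(130,157),(106,190),(280,258),(256,290)])/4+[215,123]-.4
B=np.array([(212,112),(264,114),(184,322),(238,330)])/4+[208,144]-.4
print(tri([ray(a,a['E'],*A.mean(0)),ray(b,b['E'],*B.mean(0))]))
for im,P in((a,A),(b,B)):
    q=[plane(im,im['E'],*p,.059)for p in P];d=(q[0]+q[1]-q[2]-q[3])/2
    print(np.mean(q,0).round(4),np.linalg.norm(d).round(4),np.degrees(np.arctan2(d[1],d[0])))
c=np.mean([plane(b,b['E'],*p,.059)for p in B],0)
t=np.array([.547,-.2139,.1387]);R=Ro.from_rotvec([-2.921,-1.15,.004]).as_matrix();print('shift in tool',R.T@(c-t))
```

```text
(array([ 0.54999916, -0.21994971,  0.05584931]), [np.float64(0.00011985231806163404), np.float64(0.00011985231806156114)])
[ 0.5493 -0.2194  0.059 ] 0.0447 -144.3313729746281
[ 0.5503 -0.2196  0.059 ] 0.0445 36.54733964186801
shift in tool [-0.00137721  0.00669602  0.07968157]
```

In the tool's units: 0.04 m is 0.64, 0.03 m is 0.48, 0.113 rad / 6.2832 = 0.018.

Call:
shift_gripper(motion=[{"az": 0.018,"sz": 0.48,"finger_gap": 0.05},{"sy": 0.112,"sz": 0.64,"finger_gap": 0.05},{"sz": 0.432,"finger_gap": 0.05},{"finger_gap": 0.05},{"finger_gap": 0.05}], squeeze=50)

```text
t: 12.9
tool_pos: [0.5526, -0.2223, 0.0448]
tcp_rot: [2.984, 0.978, 0.004]
contact_force: [0.3, 0.1, -0.4]
grip_width: 0.0503
grasp_force: 0.0
```

Call:
shift_gripper(motion=[{"finger_gap": 0.005},{"finger_gap": 0.005},{"finger_gap": 0.005},{"finger_gap": 0.005}], squeeze=60)

```text
t: 13.4
tool_pos: [0.552, -0.2218, 0.0442]
tcp_rot: [-2.986, -0.977, -0.002]
contact_force: [-1.3, 1.2, 6.6]
grip_width: 0.0103
grasp_force: 61.9
```

In the tool's units: -0.056 m is -0.896, -0.05 m is -0.8.

Call:
shift_gripper(motion=[{"sz": -0.4,"finger_gap": 0.005},{"sz": -0.8,"finger_gap": 0.005},{"sz": -0.88,"finger_gap": 0.005},{"sx": 0.24,"sy": -0.896,"finger_gap": 0.005},{"sx": 0.24,"sy": -0.896,"finger_gap": 0.005},{"finger_gap": 0.005}])

```text
t: 14.15
tool_pos: [0.5085, -0.1071, 0.1722]
tcp_rot: [-2.976, -0.99, 0.001]
contact_force: [0.3, 0.5, -1.6]
grip_width: 0.0103
grasp_force: 61.1
```

Call:
shift_gripper(motion=[{"az": -0.0299,"finger_gap": 0.005},{"az": -0.0299,"finger_gap": 0.005},{"az": -0.0299,"finger_gap": 0.005},{"az": -0.0299,"finger_gap": 0.005},{"az": -0.0299,"finger_gap": 0.005},{"az": -0.0299,"finger_gap": 0.005},{"az": -0.0299,"finger_gap": 0.005},{"az": -0.0299,"finger_gap": 0.005},{"az": -0.0299,"finger_gap": 0.005},{"az": -0.0299,"finger_gap": 0.005},{"az": -0.0299,"finger_gap": 0.005},{"az": -0.0175,"finger_gap": 0.005},{"finger_gap": 0.005}])

```text
t: 15.78
tool_pos: [0.5093, -0.1151, 0.1732]
tcp_rot: [0.531, 3.096, -0.0]
contact_force: [0.8, 0.0, -0.7]
grip_width: 0.0102
grasp_force: 61.1
```

Run:
```python
from h import *
from bench import arm
s=arm.read_state();w=arm.get_image('wrist')
E=toolE(w,s);np.savez('pics/w6.npz',E=E,**w);print(proj(w,E,[.511,-.05,.083]),proj(w,E,s['tool_pos']),np.round(s['q'],2))
R=Ro.from_rotvec(s['tcp_rot']).as_matrix();print('tool yaw',np.degrees(np.arctan2(R[1,0],R[0,0])),R[:,2])
cv2.imwrite('pics/w6.png',cv2.resize(w['pixels'],(800,600),interpolation=cv2.INTER_CUBIC)[:,:,::-1])
```

```text
(np.float64(337.1586557412154), np.float64(168.60053664370014)) (np.float64(259.4325572057286), np.float64(247.02092293932333)) [-0.35  0.26  0.58  1.92 -0.17  1.01  1.53]
tool yaw 160.52247039907374 [ 9.37407158e-05 -3.20147556e-04 -9.99999944e-01]
```

View pics/w6.png

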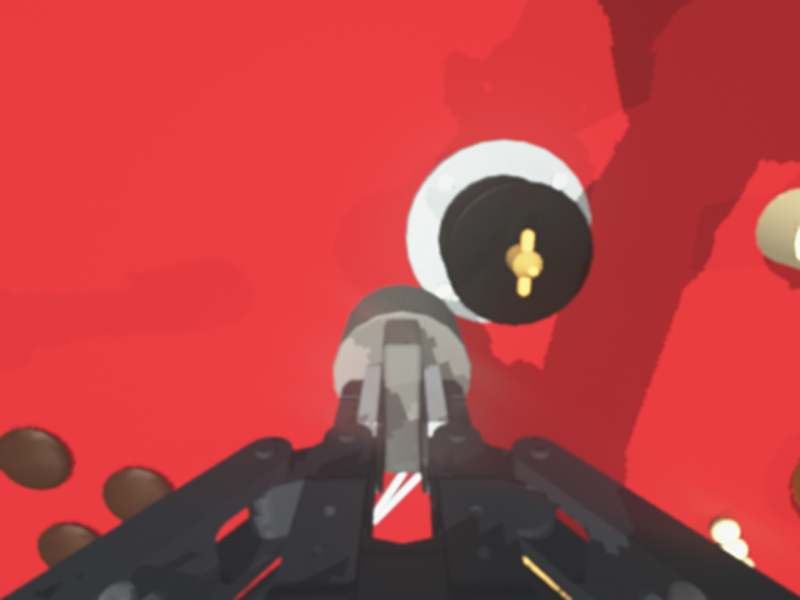

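The wrist view shows the grey nut held upright, bar top from (403,345) to (403,470). The pin runs (528,230)–(523,296). Computing the shift.

Run:
```python
from h import *
w=np.load('pics/w6.npz');E=w['E'];k=.64
P=lambda u,v,z:plane(w,E,u*k-.2,v*k-.2,z)
a=P(528,230,.0845);b=P(523,296,.0845);d=a-b
print('pin',(a+b)/2,np.linalg.norm(d),np.degrees(np.arctan2(d[1],d[0])))
R=Ro.from_rotvec([.531,3.096,0]).as_matrix();t=np.array([.5093,-.1151,.1732])
f=P(403,345,.188);n=P(403,470,.188);print('nut',R.T@((f+n)/2-t),np.linalg.norm(f-n))
print('pin-nut in tool',R.T@((a+b)/2-(f+n)/2),'triang stud - nut',R.T@(np.array([.5107,-.0503,.083])-(f+n)/2))
```

```text
pin [ 0.51022202 -0.0510518   0.0845    ] 0.034098924452879396 160.90316263080013
nut [-0.00027103 -0.00094262 -0.01479996] 0.043789578690967945
pin-nut in tool [0.02077769 0.06163182 0.10349612] triang stud - nut [0.02057812 0.06249983 0.10499625]
```

In the tool's units: 0.031 m is 0.496, 0.026 m is 0.416.

Call:
shift_gripper(motion=[{"sx": 0.168,"sy": 0.496,"finger_gap": 0.005},{"sx": 0.168,"sy": 0.496,"finger_gap": 0.005},{"sz": 0.416,"finger_gap": 0.005},{"sz": 0.08,"finger_gap": 0.005},{"sz": 0.08,"finger_gap": 0.005},{"sz": 0.064,"finger_gap": 0.005},{"finger_gap": 0.005}])

```text
t: 16.7
tool_pos: [0.5102, -0.0487, 0.1334]
tcp_rot: [0.528, 3.097, 0.0]
contact_force: [0.4, 0.4, -0.4]
grip_width: 0.0101
grasp_force: 61.1
```

Underside is at 89 mm with no contact force, already lower than the cream nut got. Going on down.

In the tool's units: 0.005 m is 0.08, 0.004 m is 0.064.

Call:
shift_gripper(motion=[{"sy": -0.016,"sz": 0.08,"finger_gap": 0.005},{"sz": 0.08,"finger_gap": 0.005},{"sz": 0.064,"finger_gap": 0.005},{"finger_gap": 0.005}])

```text
t: 17.2
tool_pos: [0.5094, -0.0493, 0.1188]
tcp_rot: [-0.526, -3.096, 0.0]
contact_force: [0.8, 0.0, -0.5]
grip_width: 0.0102
grasp_force: 61.1
```

Call:
shift_gripper(motion=[{"sz": 0.048,"finger_gap": 0.005},{"sz": 0.032,"finger_gap": 0.005},{"finger_gap": 0.005}])

```text
t: 17.58
tool_pos: [0.5099, -0.0493, 0.1143]
tcp_rot: [0.527, 3.097, 0.0]
contact_force: [-0.1, -0.2, -0.5]
grip_width: 0.0104
grasp_force: 61.1
```

In the tool's units: 0.002 m is 0.032.

Call:
shift_gripper(motion=[{"sz": 0.032,"finger_gap": 0.005},{"finger_gap": 0.005}])

```text
t: 17.82
tool_pos: [0.5099, -0.0495, 0.1141]
tcp_rot: [-0.527, -3.097, -0.002]
contact_force: [-4.7, 0.4, 13.3]
grip_width: 0.0102
grasp_force: 63.0
```

In the tool's units: -0.001 m is -0.016, 0.188 rad / 6.2832 = 0.0299.

Call:
shift_gripper(motion=[{"az": 0.0159,"sz": -0.016,"finger_gap": 0.005},{"az": 0.0299,"finger_gap": 0.005},{"az": 0.0299,"finger_gap": 0.005},{"az": 0.0299,"finger_gap": 0.005},{"finger_gap": 0.005}])

```text
t: 18.45
tool_pos: [0.5109, -0.0491, 0.1141]
tcp_rot: [1.503, 2.756, 0.002]
contact_force: [-1.1, 0.4, 5.0]
grip_width: 0.0102
grasp_force: 61.8
```

```bash
python3 -c "
from bench import arm;s=arm.read_state();print(s['ft_torque'],s['q'])"
```

```text
[ 0.1517821  -0.05693513 -0.02534587] [-0.54123187  0.34673096  0.66902107  2.00103937 -0.27732378  0.88133507
  0.84902211]
```

In the tool's units: 0.188 rad / 6.2832 = 0.0299.

Call:
shift_gripper(motion=[{"az": 0.0299,"finger_gap": 0.005},{"az": 0.0299,"finger_gap": 0.005},{"az": 0.0299,"finger_gap": 0.005},{"az": 0.0299,"finger_gap": 0.005},{"az": 0.0255,"finger_gap": 0.005},{"finger_gap": 0.005}])

```text
t: 19.2
tool_pos: [0.5112, -0.0494, 0.1141]
tcp_rot: [2.561, 1.816, 0.003]
contact_force: [-0.1, 0.8, 5.4]
grip_width: 0.0107
grasp_force: 62.0
```

```bash
python3 -c "
from bench import arm;s=arm.read_state();print(s['ft_torque'],s['q'])"
```

```text
[ 0.05175757 -0.08937705 -0.04214363] [-0.70093988  0.41197638  0.88616634  2.00387518 -0.40499189  0.90671679
  0.06236717]
```

Turned 90° with little resistance. Releasing, backing off and checking.

In the tool's units: -0.05 m is -0.8, -0.02 m is -0.32.

Call:
shift_gripper(motion=[{"finger_gap": 0.05},{"finger_gap": 0.05},{"finger_gap": 0.05},{"sz": -0.32,"finger_gap": 0.05},{"sz": -0.8,"finger_gap": 0.05},{"sz": -0.8,"finger_gap": 0.05},{"finger_gap": 0.05}])

```text
t: 20.08
tool_pos: [0.5123, -0.0499, 0.2367]
tcp_rot: [2.561, 1.814, 0.011]
contact_force: [-0.2, 0.3, -0.8]
grip_width: 0.0497
grasp_force: 0.0
```

Run:
```python
from h import *
from bench import arm
s=arm.read_state();w=arm.get_image('wrist');E=toolE(w,s);np.savez('pics/w7.npz',E=E,**w)
sc=arm.get_image('scene')
u,v=map(int,proj(w,E,[.511,-.05,.11]));print(u-60,v-60)
a=cv2.resize(w['pixels'][v-60:v+60,u-60:u+60],(400,400),interpolation=cv2.INTER_CUBIC)
b=cv2.resize(sc['pixels'][110:310,180:380],(400,400),interpolation=cv2.INTER_CUBIC)
cv2.imwrite('pics/z7.png',np.hstack([a,b])[:,:,::-1])
```

```text
193 121
```

View pics/z7.png

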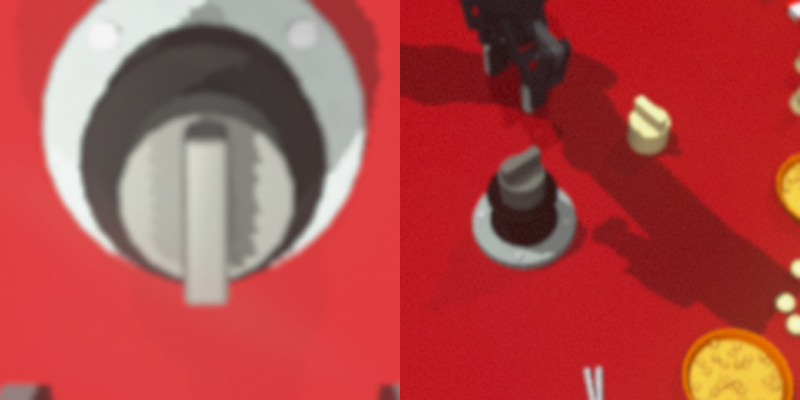

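The grey nut sits flat on the spool with its bar at (205,140)–(206,303) in the left crop, in line with the tool, a quarter turn from the pin. The cream nut stands upright at (648,128), and the gripper is clear. Handing in.

```bash
python3 -c "
from bench import arm;print(arm.close_job())"
```

```text
the job is handed in; nothing more can be done
None
```

The grey nut fits: it is seated on the spool and turned 90° clockwise, though I did not pull on it to test the lock. The cream nut stopped about 20 mm too high on the stud and now stands upright on the table; I handed the job in at about 20 s.

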